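# Quarter-turn a square die block against the post of a cutting board

## Robot

A 7-joint arm with a two-finger parallel gripper is mounted at the origin on the work surface. World frame = base frame: x ahead of the robot, y to its left, z up, the work surface at z = 0. Lengths are in mm, angles in rad, forces in N, time in s.
With the tool pointing down it reaches from about 400 to 850 mm from the base axis. Payload 4.5 kg.
Tool frame: the origin (TCP) lies midway between the tips of the shut fingers; the grasp point (between the pads) lies 19 mm behind it (arm.grip_point_offset is the distance from the TCP to the grasp point, in mm); z points along the fingers, y is the line along which they close (so a half turn about z gives the same grasp; the last joint's range is limited). The gripper opens to 88 mm and grips with 3 to 60 N. Pads are 18 mm wide; open, the fingers measure 123 mm over their backs; the gripper's body (75 mm by 187 mm) begins 45 mm behind the grasp point.
Start: joints at [1.208, 0.689, -0.195, 1.565, 0.157, 0.902, -0.215], TCP at [241.573, -576.451, 238.743] pointing down, gripper open.
Joint ranges: [-3.01, 3.01], [-0.46, 2.08], [-1.47, 1.51], [0.13, 2.56], [-1, 4.14], [0.04, 2.09], [-2.66, 2.66]. Speed limits (rad/s): [2.57, 2.57, 3.14, 3.14, 3.14, 3.14, 3.14].

## Interface

Orientations are given as a rotation vector (axis times angle).
In Python, from bench import arm gives the robot as it stands.
- The arm moves only by the shell command python3 -m jog 'ROWS' [OPENING] [FORCE]. ROWS is JSON, one flat list of numbers, 4 for each row, row after row: the shift along the tool's x, y, z normalised to -1 to 1, where 1 is 25 mm, then the turn about the tool's z normalised to -1 to 1, where 1 is 8 degrees. A call has 1 to 10 rows; each row shifts and turns the commanded pose from where the row before left it, along the tool's axes as they then stand; what a row does not reach is not made up. A row lasts 1/10 s, in which the tool goes at most 50 mm and 8.59 degrees, less where a joint would pass 70% of its speed; a pose out of reach is approached as far as the arm can. A call with a number of a shift or a turn outside -1 to 1 is refused whole. A call with a gripper value outside its range is refused whole. OPENING is the opening, from 0 (shut) to 1 (fully open), set as the call begins (- or left out, the last holds). The fingers move at their own pace and stop on an object; FORCE is the grip in N (left out, the last holds). Time passes only in rows, so rows that do not move let the fingers close. It gives the time, the measured TCP pose, the force, the opening and the grip force at its end, in the units of the state.
- arm.get_state(): the state, without advancing time (a new reading comes with each control period).
- arm.capture(name): name is "side" or "top"; returns (picture, depth): 420x560x3 uint8, red, green, blue; 420x560 float32, mm along the optical axis (not along the pixel's ray), 0 where there is no reading.
- arm.camera_info(name): a dict with "camera_matrix" (3x3 intrinsics, pixels), "R" (3x3) and "t" (3): a world point X has camera coordinates R X + t. Camera axes: x right, y down, z forward; pixel columns grow to the right and rows downward; lengths in mm; the calibration is good to about 2 mm. A picture is of the moment at which its call begins. camera_info takes no time and is no camera call.
- arm.close_job(): hands the job in; it is judged then, once.
The state is a dict: "t": time; "joint_positions": joint angles; "dq": joint speeds; "effort": joint torques, N m; "tool_pos": TCP position; "tool_rot": TCP orientation; "contact_force": force on the tool from outside, world axes, zero at the start; "moment": the same for the moment, N m; "finger_gap": finger opening in mm; "gripper_force": force on a finger pad.
Only numpy, scipy, OpenCV 4.12 (cv2) and the standard library are available. Lean on these libraries where they do the work, as an engineer would, in place of code of your own. Each camera call takes 0.05 s, during which the arm holds its last target. There are 200 camera calls.

## Task

The square die block must be struck again the other way round. Push it against the small steel post on the cutting board and, pressing on its near side, swing it a quarter turn clockwise about the post, so that its brass-faced edge, now at the robot's right, faces the robot. Leave it flat on the board, square to the board and roughly centred in the green outline (within about 2 cm), and do not bump the thread rail or disturb the mallet, jar and cup.

Things in the scene. Friction and masses are not known exactly. Their poses are not given: they have to be found in the camera images.
- die_center (a point): Centre (half-way up) of the loose die block: brown wood, 100 x 100 mm, 40 mm high, 0.35 to 0.65 kg, lying flat on the board; a few newtons slide it. Thin steel strips and a 16 mm brass band on top. Axes: z up; -y points out of the brass-faced side. At the start (within 0.15 rad) x is along the board's x, so brass faces the board's -y.
- die: The same block, origin at the centre of its underside, same axes. At the start its far (+x) side is roughly 0 to 35 mm short of the post, and the post lies some 5 to 40 mm in from the line of its brass-faced side.
- brass_edge (a point): Middle of the block's brass-faced side, half-way up: 50 mm from the block's centre, along the block's own -y.
- board: Fixed white nylon cutting board on the table, 360 (x) x 320 (y) mm, 12 mm thick, origin at the centre of its underside. x points away from the robot (within 0.2 rad), y to the left, z up. The block slides on its top.
- outline (a point): Centre of the green painted square on the board's top (flat paint, 144 mm inside, 156 mm outside), sides and axes parallel to the board's. The block's centre must end here, seen from above. It lies 20 mm to +x and 60 mm to +y of the post's axis, along the board's axes.
- post: Fixed upright round steel post on the board, 20 mm in diameter, 48 mm high; the origin is the centre of its foot, on the board's top. Axes parallel to the board's.
- rail: Fixed thread rail over the board: 16 mm bar along its y, axis 200 mm above the table, 30 mm to +x of the post, with 44 mm spools at y -230 to -127 and 62 to 218 mm; 16 mm uprights with 56 mm feet at y -240 and 240 mm. Origin: on the table, midway between the feet; axes as the board's. To reach under it the tool must lean back towards the robot, 25 to 45 degrees from vertical.
- mallet: Bystander: hammer lying on the table to the right of the board. Leave alone.
- glue_jar: Bystander: glass jar, 64 mm in diameter, 85 mm high, standing on the table to the right of the board. Leave alone.
- cup: Bystander: yellow plastic cup, 76 mm in diameter, 100 mm high, standing on the table to the left of the board. Leave alone.
Mind the look-alikes: they are no part of the job. Of the things that look like the die, the smallest one is meant.

How it is judged:
By the outcome, as a careful person would: the job done as asked, in the order asked, and still so for the second after the job is handed in, with the robot touching nothing.
It also fails if it takes over 64 s, if anything falls off the work surface, if the arm or the gripper's body presses on something with over 40 N, if the wrist force passes 120 N, or if a joint passes its speed limit or range.

## Working session

There is one attempt and no reset: what is moved stays moved. The work goes in short steps, Python scripts to look and compute and a shell command to move; the robot and the scene stay as the last step left them, time stands still between calls to the robot, and variables do not carry over. Pictures are saved under pics/ and viewed, at most 10 in all, crops included, and the job is handed in when it is done.

```bash
mkdir -p pics; ls; python3 - <<'E'
from bench import arm
import cv2
for n in("side","top"):
    p,d=arm.capture(n); cv2.imwrite(f"pics/{n}0.png",cv2.cvtColor(p,cv2.COLOR_RGB2BGR))
    c=arm.camera_info(n); print(n,c)
s=arm.get_state(); print(s)
E
```

```text
pics
side {'camera_matrix': array([[465.20038355,   0.        , 271.92238   ],
       [  0.        , 465.20038355, 204.8015639 ],
       [  0.        ,   0.        ,   1.        ]]), 'R': array([[ 0.99718624, -0.07458588,  0.00752005],
       [-0.028646  , -0.47183502, -0.88122138],
       [ 0.06927489,  0.87852641, -0.47264398]]), 't': array([-487.62841528,   75.16800666, 1187.6146765 ])}
top {'camera_matrix': array([[383.05893875,   0.        , 279.11580475],
       [  0.        , 383.05893875, 214.36790993],
       [  0.        ,   0.        ,   1.        ]]), 'R': array([[ 0.01768249, -0.99983171, -0.00488645],
       [-0.99048172, -0.01684948, -0.13660917],
       [ 0.13650384,  0.00725553, -0.99061297]]), 't': array([ 17.49188468, 518.88207197, 978.10069405])}
{'t': 0.1, 'joint_positions': array([ 1.20781385,  0.68991869, -0.19452631,  1.56621127,  0.15730798,
        0.90248499, -0.2150996 ]), 'dq': array([ 1.04036781e-03, -2.24829931e-03,  5.69791383e-05, -3.69800212e-03,
        7.65014612e-05,  7.04259717e-04, -6.30127388e-04]), 'effort': array([-2.96604820e-03, -5.28499174e+01, -1.27132941e+00, -1.53835684e+01,
       -5.25315839e-02,  1.99581518e-03,  7.49242554e-05]), 'tool_pos': array([ 241.28260791, -575.95044326,  237.98645389]), 'tool_rot': array([-3.07840361e+00, -6.19001876e-01,  6.81982310e-04]), 'contact_force': array([-0.10048572, -0.43254779,  0.06043387]), 'moment': array([-0.00696505, -0.00165403,  0.00618514]), 'gripper_force': 0.0, 'finger_gap': 87.99825491687265}
```

View pics/top0.png

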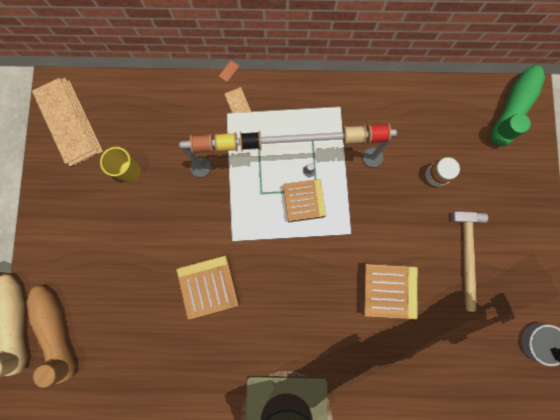

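View pics/side0.png

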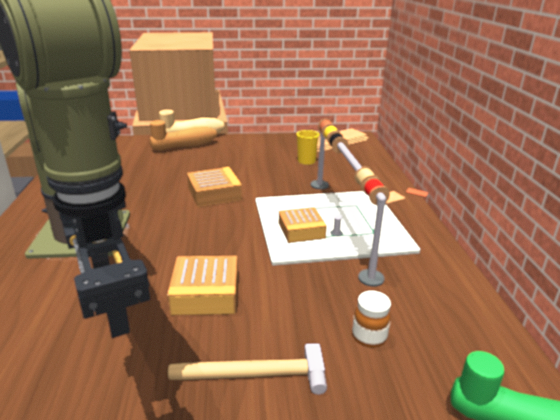

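Three blocks look like the die: top (304,200) on the board, (208,288) and (391,291) on the table, both larger. I choose the one on the board, which is the smallest. The post is at (310,170), the rail crosses at about row 138, and the brass is on the right. Next is a close crop.

```bash
python3 - <<'E'
import cv2
p=cv2.imread("pics/top0.png")[100:250,215:395]
cv2.imwrite("pics/crop0.png",cv2.resize(p,None,fx=4,fy=4,interpolation=cv2.INTER_CUBIC))
E
```

```text
(no output)
```

View pics/crop0.png

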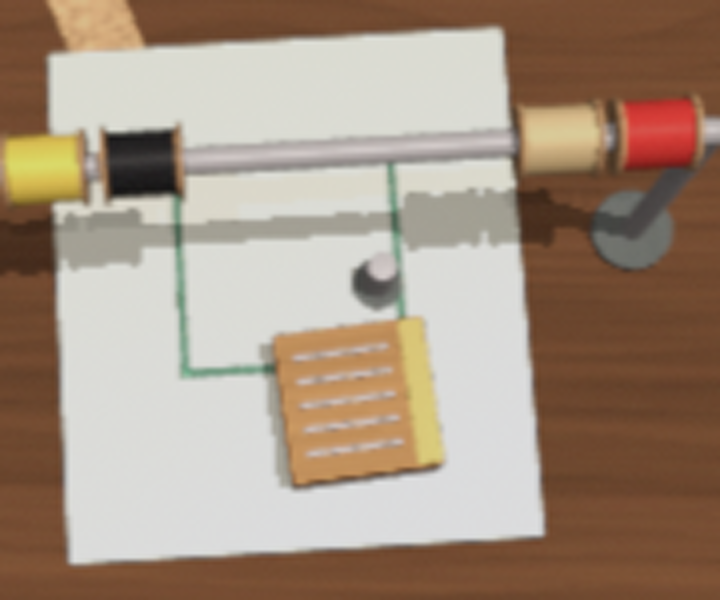

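The crop shows the smallest block, with brass at its right. Its top corners are (274,335), (423,318), (443,465) and (293,487). The post top is at (382,266), and the board corners are (48,54), (502,28), (545,535) and (70,563).

```bash
cat > h.py <<'E'
import numpy as np, cv2
from bench import arm
from scipy.spatial.transform import Rotation as Ro
def ray(n,u,v,z):
    c=arm.camera_info(n);K,R,t=c["camera_matrix"],c["R"],c["t"]
    o=-R.T@t; d=R.T@np.linalg.solve(K,[u,v,1.]); return o+d*(z-o[2])/d[2]
def proj(n,X):
    c=arm.camera_info(n);p=c["camera_matrix"]@(c["R"]@np.asarray(X,float)+c["t"]);return p[:2]/p[2]
def crop(u,v,z,o=(215,100),f=4): return ray("top",(u+.5)/f-.5+o[0],(v+.5)/f-.5+o[1],z)
E
python3 - <<'E'
from h import *
np.set_printoptions(precision=1,suppress=True)
B=np.array([crop(*q,12) for q in[(48,54),(502,28),(545,535),(70,563)]])[:,:2]
D=np.array([crop(*q,52) for q in[(274,335),(423,318),(443,465),(293,487)]])[:,:2]
def fr(Q):  # TL,TR,BR,BL : x dir = up, y = left
    x=(Q[0]+Q[1]-Q[2]-Q[3])/2; y=(Q[0]+Q[3]-Q[1]-Q[2])/2
    return Q.mean(0),np.linalg.norm(x),np.linalg.norm(y),np.arctan2(x[1],x[0]),np.arctan2(-y[0],y[1])
for Q in(B,D): print(*fr(Q)); 
P=crop(382,266,60); print("post",P)
print("outline corner BL",crop(185,374,12))
print("rail",crop(185,160,200),crop(512,140,200))
b=fr(B);a=(b[3]+b[4])/2; R=np.array([[np.cos(a),-np.sin(a)],[np.sin(a),np.cos(a)]])
print("yaw",a,"post in board",R.T@(P[:2]-b[0]),"die in post frame",R.T@(fr(D)[0]-P[:2]),"corners",(D-P[:2])@R)
print("outline",P[:2]+R@[20,60],"outl corner in post frame",(crop(185,374,12)[:2]-P[:2])@R)
for n,X in[("P",[*P[:2],60]),("D",[*fr(D)[0],52])]:
    print(n,proj("side",X))
p,d=arm.capture("top"); c=arm.camera_info("top")
for u,v in [(304,198),(310,166),(260,220),(300,138),(250,140),(355,134)]:
    Z=d[v,u];X=c["R"].T@(np.linalg.solve(c["camera_matrix"],[u,v,1])*Z-c["t"]);print(u,v,X)
s=arm.get_state();print(Ro.from_rotvec(s["tool_rot"]).as_matrix())
E
```

```text
[640.1   6. ] 358.56704858699317 319.8088745230174 0.07709250241539205 0.07592696373467547
[555.8 -38.5] 99.93904067055803 98.70471415452184 0.13677423883667103 0.1480997555703763
post [644.4 -52.9  60. ]
outline corner BL [579.5  77.5  12. ]
rail [666.8  69.8 200. ] [ 681.6 -116.1  200. ]
yaw 0.07650973307503375 post in board [ -0.1 -59.1] die in post frame [-87.3  21.1] corners [[ -40.2   73.4]
 [ -34.6  -25.2]
 [-132.9  -31. ]
 [-141.4   67.2]]
outline [659.8   8.5] outl corner in post frame [-54.8 135. ]
P [336.  216.4]
D [299.8 217.4]
304 198 [560.6 -38.   52.1]
310 166 [644.9 -52.6  59.4]
260 220 [505.6  78.1  11.4]
300 138 [669.3 -18.8 208. ]
250 140 [658.7  92.8 219.9]
355 134 [ 676.  -140.2  220.8]
[[ 0.9  0.4 -0. ]
 [ 0.4 -0.9  0. ]
 [-0.  -0.  -1. ]]
```

Measured in the post frame (board axes): die centre (-87,21), far side 27 mm short of the post, and post 29 mm in from the brass side. The jog has no tilt command, so I'll check whether the arm leans the tool back at its reach limit. I'll do that up high, in clear air, on the way over.

```bash
python3 -m jog '[0,0,-1,0, 0.8,-0.8,-0.6,0, 0.9,-0.9,-0.6,0, 0.9,-0.9,-0.6,0, 0.9,-0.9,-0.6,0, 0.9,-0.9,-0.6,0, 0.9,-0.9,-0.6,0, 0.9,-0.9,-0.6,0, 0.9,-0.9,-0.6,0, 0.9,-0.9,-0.6,0]' 0 10
python3 -m jog '[0.9,-0.9,-0.6,0, 0.9,-0.9,-0.6,0, 0.9,-0.9,-0.6,0, 0.9,-0.9,-0.6,0, 0.9,-0.9,-0.6,0, 0.9,-0.9,-0.6,0, 0.9,-0.9,-0.6,0, 0.9,-0.9,-0.6,0, 0.9,-0.9,-0.6,0, 0.9,-0.9,-0.6,0]'
python3 -m jog '[0,0,-1,0.8, 0,0,-1,0.8, 0,0,-1,0.7, 0,0,-1,0, 0,0,-1,0, 0,0,-1,0]'
python3 -c "
from h import *
s=arm.get_state();print(s['joint_positions'],Ro.from_rotvec(s['tool_rot']).as_matrix().round(3))"
```

```text
t: 1.15
tool_pos: [348.8, -313.3, 399.2]
tool_rot: [-3.08, -0.619, 0.001]
contact_force: [0.5, -0.1, -0.2]
finger_gap: 10.3
gripper_force: 0.0
t: 2.15
tool_pos: [469.3, -19.1, 549.2]
tool_rot: [3.08, 0.619, -0.001]
contact_force: [1.6, -0.3, -0.2]
finger_gap: 0.6
gripper_force: 0.0
t: 2.75
tool_pos: [468.9, -20.2, 699.6]
tool_rot: [3.139, 0.119, -0.001]
contact_force: [0.9, -0.3, 0.8]
finger_gap: 0.7
gripper_force: 0.0
[ 0.15604444  0.28323916 -0.37312263  0.88392954  0.11197314  1.99104095
 -1.65284091] [[ 0.997  0.076 -0.   ]
 [ 0.076 -0.997 -0.   ]
 [-0.     0.    -1.   ]]
```

The q6 joint is near its limit, so going further up should force a forward lean.

```bash
python3 -m jog '[0,0,-1,0, 0,0,-1,0, 0,0,-1,0, 0,0,-1,0, 0,0,-1,0]'
python3 -c "
from h import *
s=arm.get_state();print(s['joint_positions'],Ro.from_rotvec(s['tool_rot']).as_matrix().round(3))"
```

```text
t: 3.25
tool_pos: [459.4, -21.3, 741.8]
tool_rot: [3.134, 0.111, 0.036]
contact_force: [-0.1, 0.3, 0.6]
finger_gap: 0.3
gripper_force: 0.0
[-0.24230369  0.28709851  0.35977868  0.75627887 -0.11237518  2.08905789
 -1.45438966] [[ 0.997  0.071  0.023]
 [ 0.071 -0.997 -0.005]
 [ 0.023  0.006 -1.   ]]
```

```bash
python3 -m jog '[0,0,-1,0, 0,0,-1,0, 0,0,-1,0, 0,0,-1,0, 0,0,-1,0, 0,0,-1,0]'
python3 -m jog '[0,0,1,0, 0,0,1,0, 0,0,1,0]'
python3 -c "
from h import *
s=arm.get_state();print(s['joint_positions'],Ro.from_rotvec(s['tool_rot']).as_matrix().round(3))"
```

```text
t: 3.85
tool_pos: [425.6, -19.0, 784.9]
tool_rot: [3.122, 0.117, 0.196]
contact_force: [0.9, -0.0, -0.5]
finger_gap: 0.3
gripper_force: 0.0
t: 4.15
tool_pos: [435.1, -19.4, 709.3]
tool_rot: [3.122, 0.117, 0.196]
contact_force: [0.5, -0.1, 1.1]
finger_gap: 0.4
gripper_force: 0.0
[-0.40455356  0.12886805  0.43319082  1.08001037 -0.05206044  1.81848304
 -1.48953008] [[ 0.989  0.074  0.125]
 [ 0.075 -0.997 -0.006]
 [ 0.124  0.016 -0.992]]
```

The lean is kept, since the commanded pose resets to the pose reached. I'll continue to about 32°.

```bash
python3 -m jog '[0,0,-1,0, 0,0,-1,0, 0,0,-1,0, 0.4,0,-1,0, 0.4,0,-1,0, 0.4,0,-1,0, 0.4,0,-1,0, 0.4,0,-1,0, 0.4,0,-1,0, 0.4,0,-1,0]'
python3 -c "
from h import *
s=arm.get_state();print(s['joint_positions'],Ro.from_rotvec(s['tool_rot']).as_matrix().round(3))"
```

```text
t: 5.15
tool_pos: [437.6, -11.5, 827.7]
tool_rot: [3.093, 0.116, 0.4]
contact_force: [-0.0, 0.0, 0.1]
finger_gap: -0.1
gripper_force: 0.0
[-0.37140232  0.20053646  0.48966849  0.61313094 -0.12460937  2.08905769
 -1.4739901 ] [[ 0.964  0.071  0.255]
 [ 0.076 -0.997 -0.011]
 [ 0.253  0.03  -0.967]]
```

```bash
python3 -m jog '[0.4,0,-1,0, 0.4,0,-1,0, 0.4,0,-1,0, 0.4,0,-1,0, 0.4,0,-1,0, 0.4,0,-1,0, 0.4,0,-1,0, 0.4,0,-1,0, 0.4,0,-1,0, 0.4,0,-1,0]'
python3 -m jog '[0.4,0,-1,0, 0.4,0,-1,0, 0.4,0,-1,0, 0.4,0,-1,0, 0.4,0,-1,0]'
python3 -c "
from h import *
s=arm.get_state();print(s['joint_positions'],Ro.from_rotvec(s['tool_rot']).as_matrix().round(3))"
```

```text
t: 6.15
tool_pos: [416.9, -1.6, 894.9]
tool_rot: [3.033, 0.115, 0.685]
contact_force: [-0.0, 0.2, -0.2]
finger_gap: 0.6
gripper_force: 0.0
t: 6.65
tool_pos: [393.4, 2.8, 928.4]
tool_rot: [2.996, 0.114, 0.822]
contact_force: [-0.2, 0.5, 0.1]
finger_gap: 0.6
gripper_force: 0.0
[-0.73219577  0.11273852  0.85386356  0.43627194 -0.13944063  2.08902612
 -1.50212463] [[ 0.858  0.062  0.511]
 [ 0.08  -0.997 -0.012]
 [ 0.508  0.051 -0.86 ]]
```

The lean is 31°, which is enough: TCP x up to about +50 mm past the post clears the spools. Next, a helper to convert board targets into jog units.

```bash
cat >> h.py <<'E'
P=np.array([644.4,-52.9]); a=.0765; B=np.array([[np.cos(a),-np.sin(a)],[np.sin(a),np.cos(a)]])
def go(*T):   # successive TCP targets (board x,y about the post, world z) -> total jog units per leg
    s=arm.get_state();p=np.array(s["tool_pos"]);R=Ro.from_rotvec(s["tool_rot"]).as_matrix()
    print("t",round(s["t"],2),"at",(B.T@(p[:2]-P)).round(1),p[2].round(1),"F",np.round(s["contact_force"],1),"lean",np.degrees(np.arccos(-R[2,2])).round(1),"q",s["joint_positions"].round(2))
    for q in T:
        X=np.r_[P+B@q[:2],q[2]]; u=R.T@(X-p)/25; print(q,"units",u.round(2)); p=X
E
python3 -c "
from h import *
go((-150,26,500),(-150,26,130),(-178,26,22))"
```

```text
t 6.65 at [-246.1   74.7] 928.4 F [-0.2  0.5  0.1] lean 30.7 q [-0.73  0.11  0.85  0.44 -0.14  2.09 -1.5 ]
(-150, 26, 500) units [-5.43  1.01 16.79]
(-150, 26, 130) units [-7.52 -0.76 12.72]
(-178, 26, 22) units [-3.16 -0.21  3.14]
```

```bash
python3 -m jog '[-0.3,0.05,1,0, -0.3,0.05,1,0, -0.3,0.05,1,0, -0.3,0.05,1,0, -0.3,0.05,1,0, -0.3,0.05,1,0, -0.3,0.05,1,0, -0.3,0.05,1,0, -0.3,0.05,1,0, -0.3,0.05,1,0]'
python3 -m jog '[-0.35,0.1,1,0, -0.35,0.1,1,0, -0.35,0.1,1,0, -0.35,0.1,1,0, -0.35,0.1,1,0, -0.35,0.1,1,0, -0.35,0,0.8,0, 0,0,0,0]'
python3 -c "
from h import *
go((-150,26,500),(-150,26,130),(-178,26,22))"
```

```text
t: 7.65
tool_pos: [454.0, -17.4, 684.1]
tool_rot: [3.002, 0.106, 0.821]
contact_force: [-0.3, -0.2, 0.8]
finger_gap: 0.7
gripper_force: 0.0
t: 8.45
tool_pos: [487.1, -38.5, 505.9]
tool_rot: [3.001, 0.105, 0.812]
contact_force: [-0.1, 0.9, 0.4]
finger_gap: 0.7
gripper_force: 0.0
t 8.45 at [-155.7   26.4] 505.9 F [-0.1  0.9  0.4] lean 30.3 q [-1.21 -0.09  1.09  1.97  0.22  0.7  -1.73]
(-150, 26, 500) units [ 0.08 -0.    0.32]
(-150, 26, 130) units [-7.44 -0.7  12.78]
(-178, 26, 22) units [-3.14 -0.18  3.17]
```

```bash
python3 -m jog '[-0.6,-0.05,1,0, -0.6,-0.05,1,0, -0.6,-0.05,1,0, -0.6,-0.05,1,0, -0.6,-0.05,1,0, -0.6,-0.05,1,0, -0.6,-0.05,1,0, -0.6,-0.05,1,0, -0.6,-0.05,1,0, 0,0,0,0]'
python3 -c "
from h import *
go((-150,26,130),(-178,26,60),(-178,26,22))"
```

```text
t: 9.45
tool_pos: [494.7, -32.8, 304.0]
tool_rot: [3.027, 0.125, 0.779]
contact_force: [0.1, -0.4, 0.7]
finger_gap: 0.4
gripper_force: 0.0
t 9.45 at [-147.8   31.4] 304.0 F [ 0.1 -0.4  0.7] lean 28.9 q [-0.13  0.29  0.13  2.32 -1.    0.04 -0.51]
(-150, 26, 130) units [-3.43 -0.01  6.06]
(-178, 26, 60) units [-2.33 -0.09  1.91]
(-178, 26, 22) units [-0.73 -0.05  1.33]
```

Lean is limited by q6 ≥ 0.04 this close to the base. I'll fit a quick kinematic model from the logged states, to see which leans are reachable where.

```bash
cat > k.py <<'E'
import numpy as np, itertools
from scipy.spatial.transform import Rotation as Ro
from scipy.optimize import least_squares
D=[([1.20781,.68992,-.19453,1.56621,.15731,.90248,-.2151],[241.28,-575.95,237.99]),
([.15604,.28324,-.37312,.88393,.11197,1.99104,-1.65284],[468.9,-20.2,699.6]),
([-.2423,.2871,.35978,.75628,-.11238,2.08906,-1.45439],[459.4,-21.3,741.8]),
([-.4046,.1289,.4332,1.08,-.0521,1.8185,-1.4895],[435.1,-19.4,709.3]),
([-.3714,.20054,.48967,.61313,-.12461,2.08906,-1.474],[437.6,-11.5,827.7]),
([-.7322,.11274,.85386,.43627,-.13944,2.08903,-1.50212],[393.4,2.8,928.4]),
([-1.21,-.09,1.09,1.97,.22,.7,-1.73],[487.1,-38.5,505.9])]
def fk(q,L,s,o):
    z=lambda t:Ro.from_euler('z',t); y=lambda t:Ro.from_euler('y',t)
    A=z(s[0]*q[0]+o)*y(q[1]); p=np.array([0,0,L[0]])+A.apply([0,0,L[1]])
    A=A*z(s[1]*q[2])*y(q[3]); p=p+A.apply([0,0,L[2]])
    A=A*z(s[2]*q[4])*y(q[5]); p=p+A.apply([0,0,L[3]]); return p,A
lo=np.array([-3.01,-.46,-1.47,.13,-1,.04]);hi=np.array([3.01,2.08,1.51,2.56,4.14,2.09])
def fit():
    best=None
    for s in itertools.product([1,-1],repeat=3):
        for o0 in(0,-2.38):
            f=lambda x:np.ravel([fk(q,x[:4],s,x[4])[0]-p for q,p in D])
            r=least_squares(f,[340,400,400,250,o0])
            if best is None or r.cost<best[0]: best=(r.cost,r.x,s)
    return best
E
python3 - <<'E'
from k import *
c,x,s=fit();print(c,x.round(2),s)
P=np.array([644.4,-52.9]);a=.0765
B=np.array([[np.cos(a),-np.sin(a)],[np.sin(a),np.cos(a)]])
print(fk(D[-1][0],x[:4],s,x[4])[1].as_matrix()[:,2])
for z in(22,130,300):
  for X,Y in[(-178,26),(-125,62),(-75,110),(-20,135),(37,127)]:
    row=[]
    for th in(25,28,31,35,40):
      d=np.array([np.sin(np.radians(th))*np.cos(a),np.sin(np.radians(th))*np.sin(a),-np.cos(np.radians(th))]); T=np.r_[P+B@[X,Y],z]
      def f(q):
        p,A=fk(q,x[:4],s,x[4]); return np.r_[(p-T)/10,(A.as_matrix()[:,2]-d)*30]
      r=min((least_squares(f,np.clip(q0,lo+.01,hi-.01),bounds=(lo,hi)) for q0 in([-.1,.5,0,2,0,.5],[-.1,.5,.3,2,-.8,.3],[-.1,.5,-.3,2,.8,.3])),key=lambda r:r.cost)
      row.append("ok" if r.cost<.05 else f"{r.cost:.1f}")
    print(z,X,Y,row,r.x.round(2))
E
```

```text
164.36954917625295 [ 3.7879e+02  5.4688e+02  3.5239e+02  3.4470e+02 -9.0000e-02] (-1, -1, -1)
[ 0.49851068 -0.05620039 -0.86505989]
22 -178 26 ['ok', '0.1', '1.0', '3.6', '8.7'] [ 0.34  1.21 -0.26  2.56  3.22  1.17]
22 -125 62 ['ok', 'ok', 'ok', 'ok', '0.3'] [ 0.22  1.25 -0.39  2.56  3.01  1.31]
22 -75 110 ['ok', 'ok', 'ok', 'ok', 'ok'] [-0.05  1.17 -0.22  2.45  3.    1.18]
22 -20 135 ['ok', 'ok', 'ok', 'ok', 'ok'] [-0.09  1.12 -0.24  2.3   2.92  0.98]
22 37 127 ['ok', 'ok', 'ok', 'ok', 'ok'] [-0.08  1.09 -0.21  2.14  2.93  0.8 ]
130 -178 26 ['ok', '0.1', '1.1', '4.3', '11.2'] [ 0.54  0.89 -0.66  2.56  2.8   0.79]
130 -125 62 ['ok', 'ok', 'ok', 'ok', '1.4'] [ 0.24  0.89 -0.46  2.56  2.89  0.94]
130 -75 110 ['ok', 'ok', 'ok', 'ok', 'ok'] [-0.03  0.87 -0.26  2.49  2.93  0.92]
130 -20 135 ['ok', 'ok', 'ok', 'ok', 'ok'] [-0.04  0.86 -0.33  2.33  2.78  0.77]
130 37 127 ['ok', 'ok', 'ok', 'ok', 'ok'] [-0.12  0.85 -0.16  2.17  2.91  0.58]
300 -178 26 ['ok', 'ok', '0.5', 'ok', '0.1'] [ 0.6   0.32 -0.62  2.56  3.04  0.36]
300 -125 62 ['ok', 'ok', 'ok', 'ok', 'ok'] [ 0.42  0.38 -0.63  2.47  2.68  0.39]
300 -75 110 ['ok', 'ok', 'ok', 'ok', 'ok'] [ 0.11  0.4  -0.41  2.35  2.55  0.35]
300 -20 135 ['ok', 'ok', 'ok', 'ok', 'ok'] [-0.03  0.45 -0.31  2.21  2.38  0.28]
300 37 127 ['ok', 'ok', 'ok', 'ok', 'ok'] [ 0.02  0.52 -0.36  2.06  2.09  0.25]
```

```bash
python3 - <<'E'
from k import *
c,x,s=fit()
P=np.array([644.4,-52.9]);a=.0765
B=np.array([[np.cos(a),-np.sin(a)],[np.sin(a),np.cos(a)]])
for l5,h5 in((-1,1.3),(1.8,4.14)):
 for z in(22,130,300,450):
  for X,Y in[(-178,26),(-125,62),(-75,110),(-20,135),(37,127)]:
    row=[]
    for th in(15,20,25,28,31,35):
      l,h=lo.copy(),hi.copy(); l[4],h[4]=l5,h5
      d=np.array([np.sin(np.radians(th))*np.cos(a),np.sin(np.radians(th))*np.sin(a),-np.cos(np.radians(th))]); T=np.r_[P+B@[X,Y],z]
      def f(q):
        p,A=fk(q,x[:4],s,x[4]); return np.r_[(p-T)/10,(A.as_matrix()[:,2]-d)*30]
      r=min((least_squares(f,np.clip(q0,l+.01,h-.01),bounds=(l,h)) for q0 in([-.1,.5,0,2,(l5+h5)/2,.5],[-.1,.5,.3,2,-.8+(3 if l5>0 else 0),.3],[-.1,.5,-.3,2,.8+(3 if l5>0 else 0),.3])),key=lambda r:r.cost)
      row.append("ok" if r.cost<.05 else f"{r.cost:.1f}")
    print(l5,z,X,Y,row)
E
```

```text
-1 22 -178 26 ['15.3', '30.3', '50.2', '64.3', '79.9', '102.9']
-1 22 -125 62 ['7.8', '19.6', '36.8', '49.7', '64.3', '86.7']
-1 22 -75 110 ['2.6', '10.8', '24.6', '35.4', '48.3', '68.4']
-1 22 -20 135 ['0.1', '3.8', '13.1', '21.4', '31.6', '48.4']
-1 22 37 127 ['ok', '0.4', '5.2', '10.9', '18.6', '32.0']
-1 130 -178 26 ['1.6', '7.9', '19.2', '28.2', '38.9', '55.7']
-1 130 -125 62 ['0.1', '3.7', '12.5', '20.3', '30.0', '45.8']
-1 130 -75 110 ['ok', '0.9', '6.8', '12.9', '21.0', '34.7']
-1 130 -20 135 ['ok', 'ok', '2.1', '6.0', '11.9', '22.8']
-1 130 37 127 ['ok', 'ok', '0.1', '1.7', '5.3', '13.3']
-1 300 -178 26 ['ok', 'ok', 'ok', 'ok', '0.3', '3.3']
-1 300 -125 62 ['ok', 'ok', 'ok', 'ok', '0.1', '2.3']
-1 300 -75 110 ['ok', 'ok', 'ok', 'ok', 'ok', '1.1']
-1 300 -20 135 ['ok', 'ok', 'ok', 'ok', 'ok', '0.1']
-1 300 37 127 ['ok', 'ok', 'ok', 'ok', 'ok', 'ok']
-1 450 -178 26 ['ok', 'ok', 'ok', 'ok', 'ok', 'ok']
-1 450 -125 62 ['ok', 'ok', 'ok', 'ok', 'ok', 'ok']
-1 450 -75 110 ['ok', 'ok', 'ok', 'ok', 'ok', 'ok']
-1 450 -20 135 ['ok', 'ok', 'ok', 'ok', 'ok', 'ok']
-1 450 37 127 ['ok', '
[... 491 characters left out ...]
 'ok', 'ok', 'ok']
1.8 130 37 127 ['10.6', '2.5', 'ok', 'ok', 'ok', 'ok']
1.8 300 -178 26 ['20.2', '8.8', '2.0', '0.3', 'ok', 'ok']
1.8 300 -125 62 ['25.2', '11.8', '3.4', '0.8', 'ok', 'ok']
1.8 300 -75 110 ['31.8', '16.2', '5.8', '2.0', '0.2', 'ok']
1.8 300 -20 135 ['41.4', '23.0', '9.9', '4.7', '1.4', 'ok']
1.8 300 37 127 ['53.0', '31.6', '15.7', '8.8', '3.9', '0.4']
1.8 450 -178 26 ['102.3', '74.0', '50.2', '38.1', '27.9', '16.2']
1.8 450 -125 62 ['104.8', '75.3', '50.5', '37.9', '27.1', '15.5']
1.8 450 -75 110 ['110.0', '79.2', '53.2', '40.0', '28.7', '16.5']
1.8 450 -20 135 ['118.9', '86.4', '58.8', '44.8', '32.6', '19.4']
1.8 450 37 127 ['130.3', '95.8', '66.4', '51.2', '38.0', '23.4']
```

Low down, the lean needs the flipped wrist (q5 ≈ π). I'm at the transition now (q6 ≈ 0). A negative half-turn of the tool, which is symmetric, should carry q5 upward.

```bash
python3 -m jog '[0,0,0,-1, 0,0,0,-1, 0,0,0,-1, 0,0,0,-1, 0,0,0,-1, 0,0,0,-1, 0,0,0,-1, 0,0,0,-1, 0,0,0,-1, 0,0,0,-1]'
python3 -c "
from h import *
go((-125,26,250))"
```

```text
t: 10.45
tool_pos: [494.4, -32.2, 305.7]
tool_rot: [2.028, 1.864, 0.531]
contact_force: [-0.6, -0.2, -0.2]
finger_gap: 0.9
gripper_force: 0.0
t 10.45 at [-148.    32.1] 305.7 F [-0.6 -0.2 -0.2] lean 29.0 q [-0.14  0.29  0.14  2.32 -0.99  0.04  0.88]
(-125, 26, 250) units [-0.21 -0.25  2.4 ]
```

```bash
for i in 1 2; do python3 -m jog '[0,0,0,-1, 0,0,0,-1, 0,0,0,-1, 0,0,0,-1, 0,0,0,-1, 0,0,0,-1, 0,0,0,-1, 0,0,0,-1, 0,0,0,-1, 0,0,0,-1]' >/dev/null; python3 -c "
from h import *
go()"; done
```

```text
t 11.45 at [-148.    32.1] 305.7 F [ 0.1 -0.1 -0.4] lean 29.0 q [-0.14  0.29  0.14  2.32 -0.99  0.04  2.27]
t 12.45 at [-147.6   31.4] 308.0 F [ 0.4 -0.6  0.2] lean 28.8 q [-0.06  0.28  0.03  2.31  0.02  0.04  2.65]
```

Now q5 is moving, so I'll continue.

```bash
for i in 1 2; do python3 -m jog '[0,0,0,-1, 0,0,0,-1, 0,0,0,-1, 0,0,0,-1, 0,0,0,-1, 0,0,0,-1, 0,0,0,-1, 0,0,0,-1, 0,0,0,-1, 0,0,0,-1]' >/dev/null; python3 -c "
from h import *
go((-125,40,250))
print(Ro.from_rotvec(arm.get_state()['tool_rot']).as_matrix().round(3))"; done
```

```text
t 13.45 at [-149.5   32. ] 302.5 F [-0.7  0.  -1.9] lean 28.1 q [ 0.51  0.35 -0.75  2.29  1.32  0.32  2.65]
(-125, 40, 250) units [-0.37 -0.21  2.3 ]
[[ 0.682 -0.56   0.471]
 [-0.635 -0.773 -0.001]
 [ 0.364 -0.298 -0.882]]
t 14.45 at [-164.6   65.1] 230.9 F [ 0.6  0.5 -1.1] lean 25.3 q [-0.03  0.44 -0.21  2.42  2.13  0.25  2.63]
(-125, 40, 250) units [1.58 1.27 0.05]
[[ 0.886  0.187  0.425]
 [ 0.224 -0.974 -0.04 ]
 [ 0.407  0.131 -0.904]]
```

The wrist has flipped with a lean of 25°, which is workable if TCP x stays ≤ 30. I'll square the tool and come down behind the block.

```bash
python3 -m jog '[0,0,0,0.9, 0,0,0,0]'; python3 -c "
from h import *
go((-160,24,130),(-165,24,24))
print(Ro.from_rotvec(arm.get_state()['tool_rot']).as_matrix().round(3))"
```

```text
t: 14.65
tool_pos: [475.1, -0.1, 230.2]
tool_rot: [3.007, 0.13, 0.667]
contact_force: [0.1, 0.5, 0.1]
finger_gap: 0.7
gripper_force: 0.0
t 14.65 at [-164.8   65.6] 230.2 F [0.1 0.5 0.1] lean 25.2 q [ 0.    0.44 -0.26  2.42  2.08  0.27  2.55]
(-160, 24, 130) units [-1.55  1.35  3.82]
(-165, 24, 24) units [-1.96 -0.32  3.75]
[[ 0.903  0.07   0.424]
 [ 0.095 -0.995 -0.039]
 [ 0.419  0.076 -0.905]]
```

```bash
python3 -m jog '[-0.3,0.3,0.8,0, -0.3,0.3,0.8,0, -0.3,0.3,0.8,0, -0.3,0.3,0.7,0, -0.3,0.2,0.7,0, 0,0,0,0]' >/dev/null; python3 -c "
from h import *
go((-160,24,80),(-165,24,24))"
```

```text
t 15.25 at [-161.4   21.6] 127.9 F [-1.1 -0.2  0. ] lean 24.8 q [ 0.27  0.75 -0.51  2.49  2.42  0.62  2.33]
(-160, 24, 80) units [-0.74 -0.24  1.75]
(-165, 24, 24) units [-1.11 -0.16  1.95]
```

```bash
python3 -m jog '[-0.4,-0.1,0.9,0, -0.4,-0.1,0.8,0, -0.5,-0.1,0.9,0, -0.4,0,0.8,0, 0,0,0,0]' >/dev/null; python3 -c "
from h import *
go((-160,24,24),(-125,24,24),(-115,24,24))
print(Ro.from_rotvec(arm.get_state()['tool_rot']).as_matrix().round(3))
p,d=arm.capture('top');cv2.imwrite('pics/t1.png',cv2.cvtColor(cv2.resize(p[100:250,215:395],None,fx=4,fy=4,interpolation=cv2.INTER_CUBIC),cv2.COLOR_RGB2BGR))
p,d=arm.capture('side');cv2.imwrite('pics/s1.png',cv2.cvtColor(cv2.resize(p[150:300,230:430],None,fx=4,fy=4,interpolation=cv2.INTER_CUBIC),cv2.COLOR_RGB2BGR))"
```

```text
t 15.75 at [-164.8   23.3] 32.6 F [ 0.7  1.1 -0.6] lean 24.8 q [ 0.27  1.05 -0.55  2.52  2.54  0.93  2.24]
(-160, 24, 24) units [ 0.03 -0.05  0.39]
(-125, 24, 24) units [ 1.27 -0.01  0.58]
(-115, 24, 24) units [ 0.36 -0.    0.17]
[[ 0.906  0.07   0.418]
 [ 0.094 -0.995 -0.038]
 [ 0.413  0.074 -0.908]]
```

View pics/s1.png

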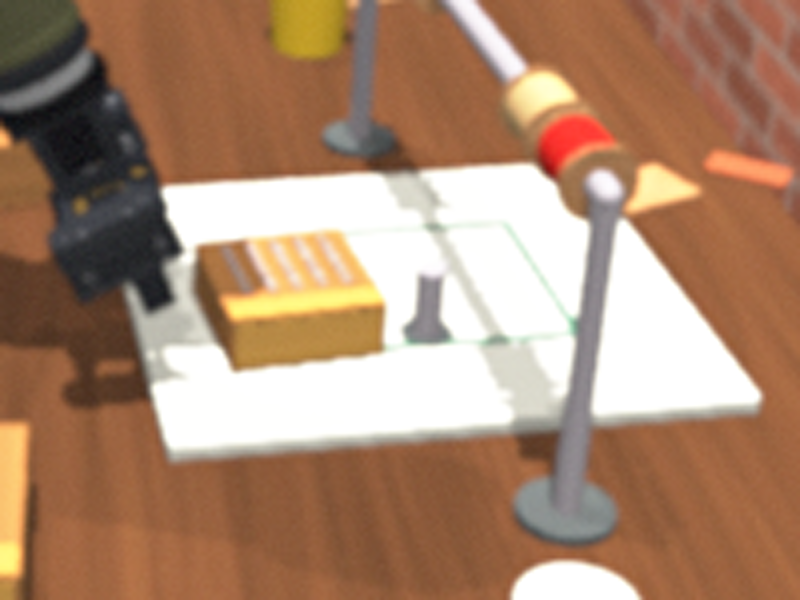

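The picture shows the shut fingertips (160,290) leaning back behind the block, and the post (430,305) ahead of it. I'll push it forward to the post.

```bash
python3 -m jog '[0.03,-0.05,0.35,0, 0.3,0,0.14,0, 0.3,0,0.14,0, 0.3,0,0.14,0, 0.3,0,0.14,0, 0.3,0,0.14,0, 0,0,0,0]' ; python3 -c "
from h import *
go((-118,24,25))"
```

```text
t: 16.55
tool_pos: [525.4, -38.7, 26.5]
tool_rot: [3.009, 0.128, 0.663]
contact_force: [-0.7, 0.4, -0.0]
finger_gap: 0.6
gripper_force: 0.3
t 16.55 at [-117.5   23.2] 26.5 F [-0.7  0.4 -0. ] lean 25.1 q [ 0.26  1.02 -0.51  2.38  2.51  0.79  2.31]
(-118, 24, 25) units [-0.04 -0.03  0.04]
```

```bash
python3 -m jog '[0.15,0,0.07,0, 0.1,0,0.05,0, 0,0,0,0]' ; python3 -c "
from h import *
go()
p,d=arm.capture('top');cv2.imwrite('pics/t2.png',cv2.cvtColor(cv2.resize(p[100:250,215:395],None,fx=4,fy=4,interpolation=cv2.INTER_CUBIC),cv2.COLOR_RGB2BGR))"
```

```text
t: 16.85
tool_pos: [526.3, -38.6, 25.1]
tool_rot: [3.014, 0.13, 0.647]
contact_force: [-9.4, -0.2, 6.9]
finger_gap: 0.5
gripper_force: 5.1
t 16.85 at [-116.6   23.2] 25.1 F [-9.4 -0.2  6.9] lean 24.4 q [ 0.26  1.02 -0.5   2.37  2.5   0.77  2.32]
```

View pics/t2.png

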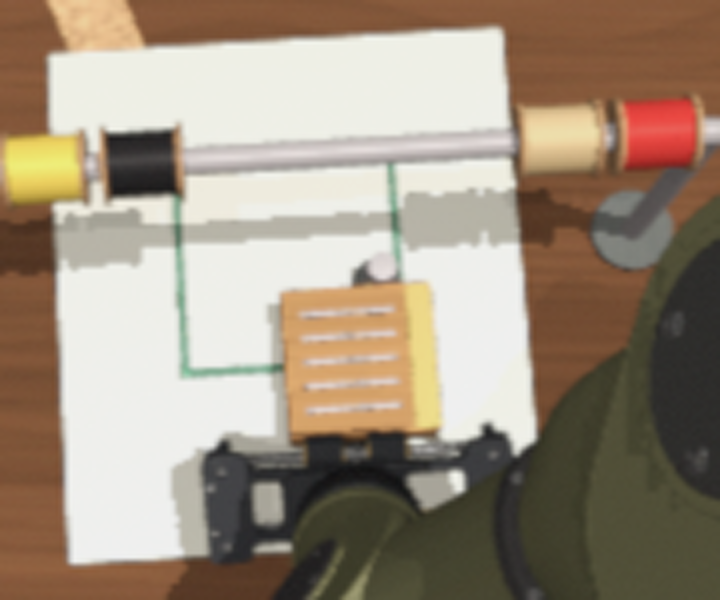

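The block now touches the post: post top (382,267), block corners (281,292), (428,283), (440,431) and (291,440).

```bash
cat >> h.py <<'E'
def die(C,z=52):  # crop corners TL,TR,BR,BL as seen -> centre and cw angle in post frame (of the drawn square)
    Q=(np.array([crop(*q,z)[:2] for q in C])-P)@B
    x=(Q[0]+Q[1]-Q[2]-Q[3])/2; y=(Q[0]+Q[3]-Q[1]-Q[2])/2
    print("corners",Q.round(1).tolist(),"centre",Q.mean(0).round(1),"sizes",np.linalg.norm(x).round(1),np.linalg.norm(y).round(1),"yaw deg",np.degrees([np.arctan2(x[1],x[0]),np.arctan2(-y[0],y[1])]).round(1))
E
python3 -c "
from h import *
die([(281,292),(428,283),(440,431),(291,440)])
go((-128,24,28),(-128,60,28),(-118,60,28))"
```

```text
corners [[-11.4, 67.1], [-11.2, -30.3], [-110.4, -30.7], [-110.5, 66.6]] centre [-60.9  18.2] sizes 99.1 97.3 yaw deg [0.3 0.1]
t 16.9 at [-116.6   23.2] 25.0 F [-11.1  -0.7   6.2] lean 24.4 q [ 0.26  1.02 -0.5   2.37  2.5   0.77  2.32]
(-128, 24, 28) units [-0.37 -0.02 -0.3 ]
(-128, 60, 28) units [ 0.04 -1.44 -0.1 ]
(-118, 60, 28) units [ 0.37 -0.    0.16]
```

The block is square and touching the post, at centre (-61,18). Now I'll plan the swing arc around the post.

```bash
python3 -m jog '[-0.37,0,-0.3,0, 0.02,-0.7,-0.05,0, 0.02,-0.7,-0.05,0, 0,0,0,0]' >/dev/null; python3 -c "
from h import *
print(Ro.from_rotvec(arm.get_state()['tool_rot']).as_matrix().round(3))
go((-117,58,27),(-103,85,27),(-82,107,27),(-56,124,27),(-27,133,27),(3,134,27),(18,131,27),(25,128,27))"
```

```text
[[ 0.904  0.073  0.421]
 [ 0.096 -0.995 -0.035]
 [ 0.417  0.072 -0.906]]
t 17.3 at [-122.4   61.4] 29.1 F [-0.2 -0.   0.6] lean 25.0 q [ 0.18  1.03 -0.54  2.41  2.45  0.84  2.26]
(-117, 58, 27) units [0.16 0.13 0.17]
(-103, 85, 27) units [ 0.54 -1.08  0.16]
(-82, 107, 27) units [ 0.79 -0.88  0.29]
(-56, 124, 27) units [ 0.96 -0.68  0.39]
(-27, 133, 27) units [ 1.06 -0.36  0.46]
(3, 134, 27) units [ 1.09 -0.04  0.5 ]
(18, 131, 27) units [0.54 0.12 0.26]
(25, 128, 27) units [0.25 0.12 0.12]
```

```bash
python3 -m jog '[0.16,0.13,0.17,0, 0.14,-0.2,0.05,0, 0.14,-0.25,0.05,0, 0.14,-0.27,0.05,0, 0.15,-0.27,0.05,0, 0.2,-0.22,0.07,0, 0.2,-0.22,0.07,0, 0.2,-0.22,0.07,0, 0.2,-0.22,0.07,0, 0,0,0,0]' ; python3 -c "
from h import *
p,d=arm.capture('top');cv2.imwrite('pics/t3.png',cv2.cvtColor(cv2.resize(p[100:250,215:395],None,fx=4,fy=4,interpolation=cv2.INTER_CUBIC),cv2.COLOR_RGB2BGR))
go((-82,107,27),(-56,124,27),(-27,133,27),(3,134,27))"
```

```text
t: 18.3
tool_pos: [556.1, 44.1, 27.2]
tool_rot: [3.011, 0.131, 0.663]
contact_force: [0.6, 0.7, 0.3]
finger_gap: 0.6
gripper_force: 0.4
t 18.35 at [-81.  102.9] 27.2 F [-0.9  1.5  0.2] lean 25.0 q [ 0.07  1.01 -0.51  2.29  2.34  0.75  2.31]
(-82, 107, 27) units [-0.03 -0.16 -0.02]
(-56, 124, 27) units [ 0.96 -0.68  0.39]
(-27, 133, 27) units [ 1.06 -0.37  0.46]
(3, 134, 27) units [ 1.09 -0.05  0.5 ]
```

View pics/t3.png

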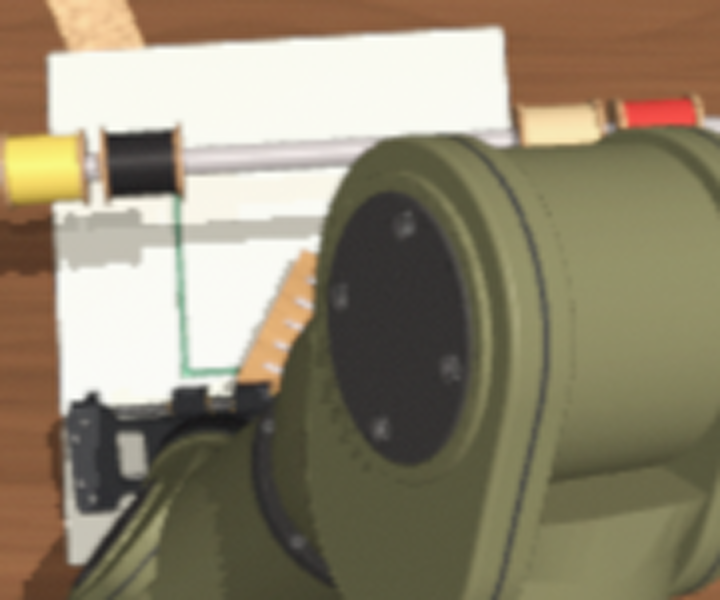

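The near part of the block is hidden by the arm. Its left edge is visible from (240,380) to (305,250).

```bash
python3 -c "
from h import *
A=[(crop(*q,52)[:2]-P)@B for q in((240,380),(305,250))]
print(A, np.degrees(np.arctan2(*(A[1]-A[0])[::-1])),np.linalg.norm(A[1]-A[0]))
p,d=arm.capture('side');cv2.imwrite('pics/s3.png',cv2.cvtColor(cv2.resize(p[150:300,230:430],None,fx=4,fy=4,interpolation=cv2.INTER_CUBIC),cv2.COLOR_RGB2BGR))"
```

```text
[array([-68.84998174,  97.51606396]), array([16.08999394, 49.46810018])] -29.49552247159279 97.58794131877056
```

View pics/s3.png

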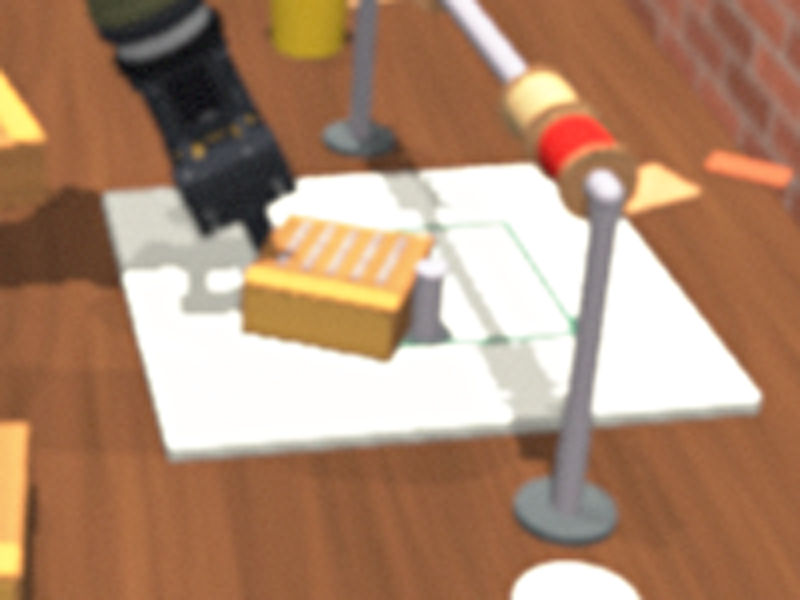

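The swing is at about 30°. The block has slipped along the post, which now sits near mid-face, so a forward push on the brass edge will finish it. I'll continue the arc with a slightly shorter lever.

```bash
python3 -c "
from h import *
go((-62,118,27),(-34,129,27),(-5,132,27))"
python3 -m jog '[0.18,-0.16,0.07,0, 0.18,-0.15,0.07,0, 0.18,-0.15,0.07,0, 0.17,-0.15,0.07,0, 0.2,-0.1,0.09,0, 0.2,-0.09,0.09,0, 0.2,-0.09,0.09,0, 0.2,-0.09,0.09,0, 0.2,-0.08,0.09,0, 0,0,0,0]' ; python3 -c "
from h import *
p,d=arm.capture('top');cv2.imwrite('pics/t4.png',cv2.cvtColor(cv2.resize(p[100:250,215:395],None,fx=4,fy=4,interpolation=cv2.INTER_CUBIC),cv2.COLOR_RGB2BGR))
p,d=arm.capture('side');cv2.imwrite('pics/s4.png',cv2.cvtColor(cv2.resize(p[150:300,230:430],None,fx=4,fy=4,interpolation=cv2.INTER_CUBIC),cv2.COLOR_RGB2BGR))
go((-34,129,27),(-5,132,27),(15,130,27),(25,127,27))"
```

```text
t 18.4 at [-81.4 102.3] 27.1 F [ 0.4 -0.4  0.4] lean 25.0 q [ 0.07  1.01 -0.51  2.29  2.34  0.75  2.31]
(-62, 118, 27) units [ 0.72 -0.63  0.28]
(-34, 129, 27) units [ 1.03 -0.45  0.44]
(-5, 132, 27) units [ 1.06 -0.13  0.47]
t: 19.4
tool_pos: [601.2, 72.5, 26.6]
tool_rot: [3.009, 0.129, 0.664]
contact_force: [-0.1, 2.0, 1.0]
finger_gap: 0.5
gripper_force: 0.6
t 19.5 at [-34.4 128.3] 26.4 F [0.6 1.3 0.4] lean 25.0 q [-0.    1.   -0.45  2.15  2.23  0.63  2.4 ]
(-34, 129, 27) units [ 0.02 -0.03 -0.02]
(-5, 132, 27) units [ 1.06 -0.13  0.48]
(15, 130, 27) units [0.73 0.07 0.34]
(25, 127, 27) units [0.36 0.12 0.18]
```

View pics/s4.png

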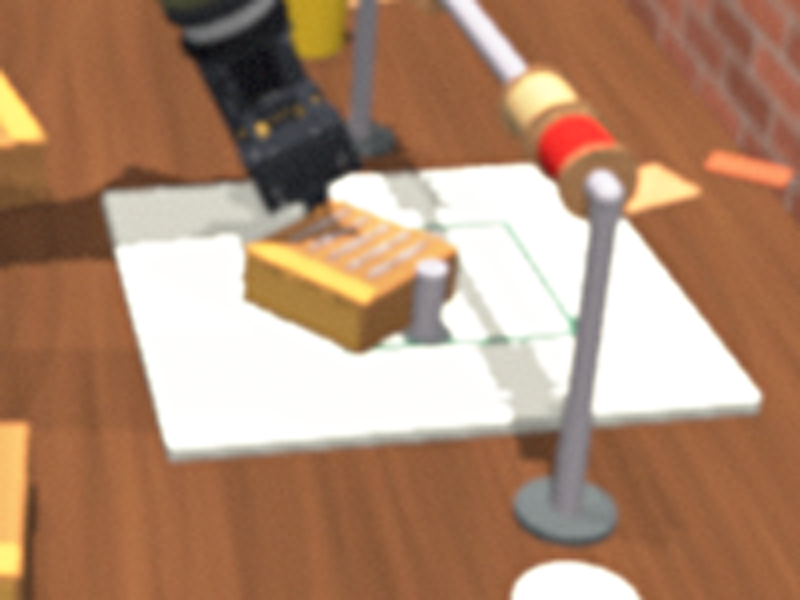

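Good progress at about 50–55°. Block top corners in the side crop are (247,245), (365,303), (457,250) and (330,203).

```bash
cat >> h.py <<'E'
def dies(C,z=52,o=(230,150),f=4): # side crop corners: brass-left, brass-right, far-right, far-left (seen from robot after turn)
    Q=(np.array([ray("side",(u+.5)/f-.5+o[0],(v+.5)/f-.5+o[1],z)[:2] for u,v in C])-P)@B
    b=Q[2]+Q[3]-Q[0]-Q[1]; l=Q[0]+Q[3]-Q[1]-Q[2]
    print(Q.round(0).tolist(),"centre",Q.mean(0).round(1),"turn deg (0=done,+ = short)",np.degrees([np.arctan2(b[1],b[0]),np.arctan2(-l[0],l[1])]).round(1))
E
python3 -c "
from h import *
dies([(247,245),(365,303),(457,250),(330,203)])"
```

```text
[[-102.0, 57.0], [-44.0, -24.0], [30.0, 32.0], [-36.0, 107.0]] centre [-37.8  43. ] turn deg (0=done,+ = short) [37.1 38.4]
```

```bash
python3 -c "
from h import *
go((-40,136,27),(-59,126,27),(-55,120,27),(-40,125,27),(-11,130,27),(8,129,27),(18,127,27))"
```

```text
t 19.5 at [-34.4 128.3] 26.4 F [0.6 1.3 0.4] lean 25.0 q [-0.    1.   -0.45  2.15  2.23  0.63  2.4 ]
(-40, 136, 27) units [-0.19 -0.3  -0.14]
(-59, 126, 27) units [-0.7   0.4  -0.29]
(-55, 120, 27) units [0.14 0.24 0.08]
(-40, 125, 27) units [ 0.55 -0.2   0.24]
(-11, 130, 27) units [ 1.06 -0.21  0.47]
(8, 129, 27) units [0.69 0.03 0.32]
(18, 127, 27) units [0.36 0.08 0.17]
```

```bash
python3 -m jog '[-0.2,-0.3,-0.14,0, -0.35,0.2,-0.15,0, -0.35,0.2,-0.14,0, 0.14,0.24,0.08,0, 0.18,-0.07,0.08,0, 0.18,-0.07,0.08,0, 0.19,-0.06,0.08,0, 0,0,0,0]' >/dev/null
python3 -m jog '[0.2,-0.05,0.09,0, 0.2,-0.05,0.09,0, 0.2,-0.04,0.09,0, 0.2,-0.04,0.09,0, 0.26,-0.03,0.11,0, 0,0,0,0]'; python3 -c "
from h import *
p,d=arm.capture('side');cv2.imwrite('pics/s5.png',cv2.cvtColor(cv2.resize(p[150:300,230:430],None,fx=4,fy=4,interpolation=cv2.INTER_CUBIC),cv2.COLOR_RGB2BGR))
go((8,129,27),(18,127,27))"
```

```text
t: 20.9
tool_pos: [623.9, 75.9, 27.0]
tool_rot: [3.01, 0.129, 0.663]
contact_force: [1.0, 2.0, -0.5]
finger_gap: 0.7
gripper_force: 0.5
t 20.95 at [-11.  129.9] 26.9 F [-0.1  1.5 -0.7] lean 25.0 q [-0.02  0.99 -0.41  2.08  2.18  0.57  2.46]
(8, 129, 27) units [0.69 0.03 0.32]
(18, 127, 27) units [0.36 0.08 0.17]
```

View pics/s5.png

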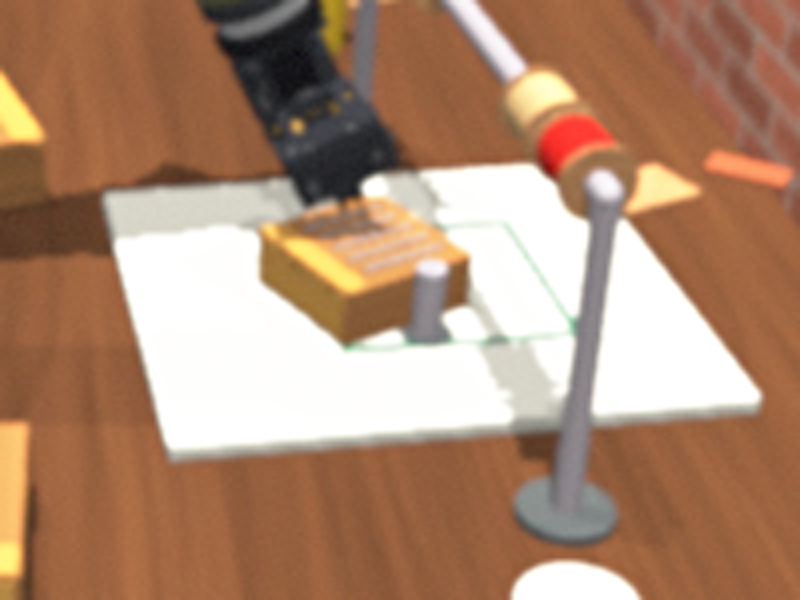

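The turn is about 70°, with the brass face swinging round to the robot. From here I'll measure the block from the side camera's depth and colour.

```bash
cat >> h.py <<'E'
def see(n="side"):
    p,d=arm.capture(n);c=arm.camera_info(n);v,u=np.mgrid[:420,:560]
    X=(np.stack([(u-c["camera_matrix"][0,2])/c["camera_matrix"][0,0]*d,(v-c["camera_matrix"][1,2])/c["camera_matrix"][1,1]*d,d],-1)-c["t"])@c["R"]
    q=(X[...,:2]-P)@B; p=p.astype(int)
    m=(d>0)&(abs(X[...,2]-52)<5)&(abs(q[...,0])<150)&(abs(q[...,1]-40)<120)&(p[...,0]>p[...,2]+35)
    k,l,st,_=cv2.connectedComponentsWithStats(cv2.morphologyEx(m.astype(np.uint8),cv2.MORPH_CLOSE,np.ones((3,3))))
    m&=l==1+st[1:,4].argmax()
    r=cv2.minAreaRect(q[m].astype(np.float32)); br=m&(p[...,1]>.72*p[...,0])
    print(n,"rect c",np.round(r[0],1),"size",np.round(r[1],1),"angle",round(r[2],1),"z",X[...,2][m].mean().round(1),"npx",m.sum(),"brass c",q[br].mean(0).round(1),br.sum())
    print(" corners",cv2.boxPoints(r).round(0).tolist())
E
python3 -c "
from h import *
see(); see('top'); dies([(262,228),(347,297),(468,262),(383,198)])"
```

```text
side rect c [-27.8  50.7] size [102.3 115. ] angle 22.4 z 53.3 npx 803 brass c [-29.2  47.2] 681
 corners [[-97.0, 84.0], [-53.0, -22.0], [41.0, 17.0], [-2.0, 123.0]]Traceback (most recent call last):
  File "<string>", line 3, in <module>
    see(); see('top'); dies([(262,228),(347,297),(468,262),(383,198)])
           ~~~^^^^^^^
  File "h.py", line 30, in see
    m&=l==1+st[1:,4].argmax()
            ~~~~~~~~~~~~~~~^^
ValueError: attempt to get argmax of an empty sequence
```

```bash
python3 -m jog '[0.17,0,0.08,0, 0.17,0,0.08,0, 0.17,0.01,0.08,0, 0.18,0.02,0.08,0, 0.18,0.04,0.08,0, 0.18,0.04,0.09,0, 0,0,0,0]'; python3 -c "
from h import *
see(); go()"
```

```text
t: 21.75
tool_pos: [652.8, 74.9, 26.9]
tool_rot: [3.01, 0.129, 0.662]
contact_force: [0.6, 1.9, -0.8]
finger_gap: -0.0
gripper_force: 1.0
side rect c [-14.9  54. ] size [101.5 114.7] angle 8.0 z 53.4 npx 770 brass c [-15.7  53.8] 624
 corners [[-73.0, 104.0], [-57.0, -10.0], [43.0, 4.0], [27.0, 118.0]]
t 21.8 at [ 17.8 126.8] 26.9 F [ 0.5  2.1 -0.1] lean 25.0 q [-0.04  0.99 -0.35  2.    2.13  0.48  2.53]
```

```bash
python3 -m jog '[0.05,0.08,0.02,0, 0.05,0.08,0.02,0, 0,0,0,0]'; python3 -c "
from h import *
see(); go((20,145,30),(-80,145,30),(-110,62,30))"
```

```text
t: 22.1
tool_pos: [654.1, 74.4, 27.1]
tool_rot: [3.016, 0.135, 0.66]
contact_force: [1.3, 7.4, -1.9]
finger_gap: 0.4
gripper_force: 3.3
side rect c [-14.3  53.7] size [101.  116.4] angle 5.2 z 53.3 npx 757 brass c [-15.  54.] 629
 corners [[-70.0, 107.0], [-59.0, -9.0], [41.0, 0.0], [31.0, 116.0]]
t 22.15 at [ 19.4 126.2] 27.1 F [ 1.1  7.8 -1.3] lean 24.8 q [-0.04  0.99 -0.35  1.99  2.13  0.47  2.54]
(20, 145, 30) units [ 0.09 -0.74 -0.14]
(-80, 145, 30) units [-3.64  0.01 -1.66]
(-110, 62, 30) units [-1.18  3.31 -0.29]
```

Now I'll back off to the left and rear, open the fingers part-way, and come in square behind the brass face.

```bash
python3 -m jog '[0.05,-0.7,-0.1,0, -0.9,0,-0.42,0, -0.9,0,-0.42,0, -0.9,0,-0.42,0, -0.9,0,-0.42,0, -0.9,0,-0.4,0, -0.2,0.8,-0.05,0, 0,0.9,0.07,0, 0,0.9,0.07,0, 0,0.6,0.05,0]' 0.57 >/dev/null; python3 -c "
from h import *
see(); see('side'); go((-110,60,27),(-75,60,27),(-37,60,27))
p,d=arm.capture('side');cv2.imwrite('pics/s6.png',cv2.cvtColor(cv2.resize(p[150:300,230:430],None,fx=4,fy=4,interpolation=cv2.INTER_CUBIC),cv2.COLOR_RGB2BGR))"
```

```text
side rect c [-13.5  53. ] size [102.4 111.5] angle 5.5 z 53.3 npx 751 brass c [-15.5  53.7] 681
 corners [[-70.0, 104.0], [-59.0, -7.0], [43.0, 2.0], [32.0, 113.0]]
side rect c [-14.5  52.6] size [101.5 111.2] angle 6.5 z 53.4 npx 752 brass c [-15.4  53.8] 685
 corners [[-71.0, 102.0], [-59.0, -8.0], [42.0, 3.0], [30.0, 114.0]]
t 23.25 at [-108.3   56.5] 29.6 F [ 1.1 -0.9 -1. ] lean 24.9 q [ 0.17  1.01 -0.5   2.37  2.44  0.79  2.28]
(-110, 60, 27) units [-0.1  -0.15  0.06]
(-75, 60, 27) units [ 1.27 -0.02  0.58]
(-37, 60, 27) units [ 1.38 -0.02  0.63]
```

```bash
python3 -m jog '[0.3,-0.06,0.2,0, 0.35,-0.05,0.19,0, 0.3,0,0.14,0, 0.25,0,0.11,0, 0.25,0,0.11,0, 0.25,0,0.11,0, 0.25,0,0.11,0, 0.25,0,0.11,0, 0.25,0,0.11,0, 0,0,0,0]'; python3 -c "
from h import *
see(); go((-36,60,27))"
```

```text
t: 24.3
tool_pos: [601.5, 6.8, 28.2]
tool_rot: [3.008, 0.127, 0.663]
contact_force: [-1.2, 0.6, -0.7]
finger_gap: 50.3
gripper_force: 0.5
side rect c [20.6 54.7] size [101.5 115.1] angle 0.1 z 53.3 npx 687 brass c [21.6 53.6] 599
 corners [[-30.0, 112.0], [-30.0, -3.0], [72.0, -3.0], [71.0, 112.0]]
t 24.35 at [-38.5  62.3] 28.3 F [-0.1  0.4  0.2] lean 25.1 q [ 0.12  0.99 -0.42  2.17  2.35  0.59  2.41]
(-36, 60, 27) units [0.07 0.09 0.09]
```

The block is square at (20.6, ~60). I'll retreat and check.

```bash
python3 -m jog '[-0.4,0,-0.19,0, -0.8,0,-0.4,0, -0.9,0,-0.42,0, -0.9,0,-0.45,0, -0.5,0,-0.6,0, 0,0,-0.8,0, 0.4,0,-0.9,0, 0.4,0,-0.9,0, 0.4,0,-0.9,0, 0,0,0,0]'; python3 -c "
from h import *
see(); go()
p,d=arm.capture('side');q,d=arm.capture('top')
a=cv2.resize(p[110:380,230:430],None,fx=2,fy=2);b=cv2.resize(q[100:250,215:395],None,fx=2,fy=2)
o=np.zeros((540,760,3),np.uint8);o[:,:400]=a;o[:300,400:]=b;cv2.imwrite('pics/f.png',o[...,::-1])"
```

```text
t: 25.35
tool_pos: [492.2, 6.4, 133.6]
tool_rot: [3.005, 0.127, 0.672]
contact_force: [0.1, 0.4, 0.5]
finger_gap: 50.1
gripper_force: 0.0
side rect c [20.1 55.6] size [101.1 112.4] angle 0.5 z 53.3 npx 736 brass c [18.7 57. ] 640
 corners [[-31.0, 111.0], [-30.0, -1.0], [71.0, -0.0], [70.0, 112.0]]
t 25.4 at [-147.8   70.5] 132.1 F [ 0.5  0.3 -0.7] lean 25.3 q [ 0.13  0.75 -0.52  2.47  2.3   0.64  2.3 ]
```

View pics/f.png

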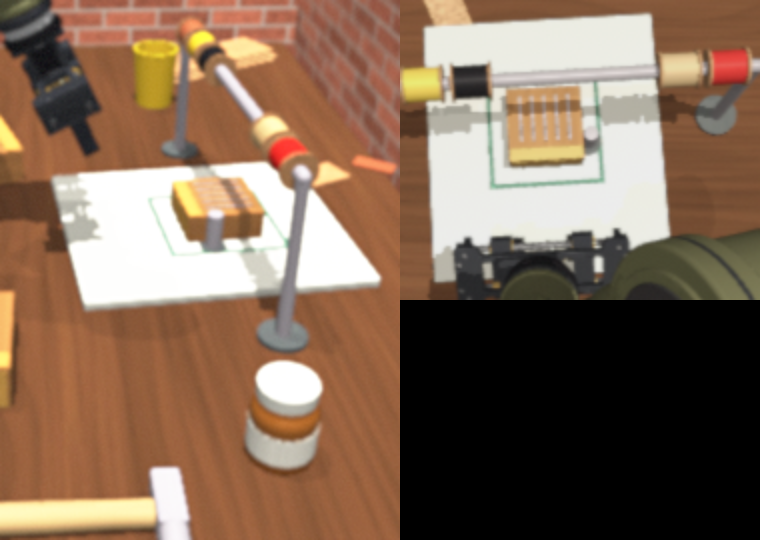

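The final picture shows the block square inside the outline, touching the post, with the brass facing the robot (545,155). The jar, mallet and cup are where they were, and the arm is clear.

```bash
python3 -c "
from bench import arm
print(arm.close_job())"
```

```text
the job is handed in; nothing more can be done
None
```

The block is turned a quarter turn clockwise about the post, lying flat with its brass edge facing the robot, within about 0.5° of square and roughly 5 mm of the outline's centre; I touched neither the rail nor the bystanders, and handed the job in at about 25.5 s.

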